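Clamp the carving blank with the swing strap and cam lever

TASK

Clamp the wood blank for carving: push the swing strap's upright post until the strap lies across the blank, against its stop, and only then push the cam lever with the black ball right down so that the rubber pad presses on the blank. Leave the blank, the two gouges, the jar and the sharpening stone where they are.

Things in the scene. Friction and masses are not known exactly. Their poses are not given: they have to be found in the camera images.
- board: Fixed plywood board, 280 x 250 mm, top 20 mm above the table. Origin: on the strap's vertical pivot axis, at table level; the board spans x -140 to 140, y -195 to 55 mm (z up). A 24 mm steel pivot post at the origin carries strap and lever. Fence along x at y -160, top 42 mm above the table. Small steel stop, 12 x 14 mm, top at 94 mm, at x -20, y -38 mm.
- strap (a joint): Flat steel strap 26 mm wide, 80 to 90 mm above the table, reaching 150 mm from the pivot axis about which it turns level. Rad: 0 = along the board's +x, grows clockwise from above, 1.571 = along its -y, across the blank, against the stop (end of travel). Starts at 0.05 to 0.5. Stiff (0.25 N m): stays where left. A fork over the pivot rises to 134 mm.
- post_mid (a point): Centre, half-way up, of the upright round steel finger post near the strap's free end: 16 mm diameter, 38 mm tall (90 to 128 mm above the table), 140 mm from the pivot axis. Turns with the strap; its x axis points outward along the strap.
- lever (a joint): Cam lever in the fork over the pivot, hinge line 120 mm above the table; turns with the strap, points the opposite way from the pivot. Rad: 0 = open, 0.85 rad above level; grows as pushed down; 0.8 = fully down (end of travel), nearly level. Starts at 0 to 0.12. Takes about 4 N at the ball, a little more once the pad meets the blank (from 0.67); stays where left. Lowers the pad.
- ball (a point): Centre of the black ball, 22 mm diameter, at the free end of the cam lever's 10 mm round steel rod, 90 mm from the lever's hinge line. About 186 mm above the table when open, 125 mm when fully down.
- pad: Round rubber pressure pad, 26 mm diameter, 8 mm thick, under the strap, 105 mm from the pivot axis. Origin: centre of its underside. It hangs 6 mm clear of the blank's top with the lever open (71 mm above the table) and goes down with the lever until it presses on the blank.
- blank: Loose brown block of wood with carved grooves near both ends, 240 x 70 x 45 mm, mass about 0.5 kg, lying lengthwise along the board's x, beside the fence. Origin: centre of its underside, 20 mm above the table; its top is 65 mm above the table.
- gouge_wide: Loose carving gouge with a dark handle, about 225 mm long and 26 mm thick, lying on the table along the board's +y edge; bystander. Origin: near mid-length, at its underside; its x axis runs from handle to blade.
- gouge_narrow: Loose carving gouge with a pale handle, about 225 mm long and 26 mm thick, lying beside the other, farther from the board; bystander. Origin: near mid-length, at its underside; its x axis runs from handle to blade.
- jar: Loose closed jar, 64 mm diameter, 75 mm tall, standing on the table beyond the gouges; bystander. Origin: centre of its underside.
- stone: Loose grey sharpening stone, 180 x 55 x 25 mm, lying on the table beyond the board; bystander. Origin: centre of its underside.
Things that resemble listed ones, but are neither listed nor needed, are in the scene too. Leave any red or turquoise look-alike of the blank alone.

How it is judged:
By the outcome, as a careful person would: the job done as asked, in the order asked, and still so for the second after the job is handed in, with the robot touching nothing.
It also fails if it takes over 45 s, if anything falls off the work surface, if the arm or the gripper's body presses on something with over 40 N, if the wrist force passes 120 N, or if a joint passes its speed limit or range.

ROBOT

A 7-joint arm with a two-finger parallel gripper is mounted at the origin on the work surface. World frame = base frame: x ahead of the robot, y to its left, z up, the work surface at z = 0. Lengths are in mm, angles in rad, forces in N, time in s.
With the tool pointing down it reaches from about 400 to 900 mm from the base axis. Payload 5.6 kg.
Tool frame: the origin (TCP) lies between the finger pads; the fingertips stand 22 mm ahead of it and the grasp point (between the pads) lies 3 mm ahead of it (robot.tcp_to_tips is the distance from the TCP to the fingertips, in mm); z points along the fingers, y is the direction in which the jaws open and shut (so a half turn about z gives the same grasp; the last joint's range is limited). The gripper opens to 92 mm and grips with 3 to 60 N. Pads are 20 mm wide; open, the fingers measure 128 mm over their backs; the gripper's body (75 mm by 189 mm) begins 69 mm behind the grasp point.
Start: joints at [1.151, 0.468, -0.012, 1.603, 0.006, 1.071, -0.056], TCP at [239.126, -604.423, 236.592] pointing down, gripper open.
Joint ranges: [-2.53, 2.53], [-0.31, 2.02], [-1.57, 1.55], [0.28, 2.44], [-1.29, 4.43], [0.15, 1.84], [-2.92, 2.92]. Speed limits (rad/s): [2.57, 2.57, 3.14, 3.14, 3.14, 3.14, 3.14].

INTERFACE

Orientations are given as a rotation vector (axis times angle).
In Python, from station import robot, eyes, job gives the robot as it stands.
- The arm moves only by the tool move_arm, never from a script. Its argument "motion" is a list of rows, each a list of 4 numbers: the shift along the world's x, y, z in mm, then the turn about the world's z in degrees. A call has 1 to 12 rows; each row is the pose to reach, as a shift and turn from the pose commanded when the call began; what a row does not reach only later rows make up. A row lasts 1/12 s, in which the tool goes at most 41.7 mm and 7.16 degrees, less where a joint would pass 70% of its speed; a pose out of reach is approached as far as the arm can. A call with a gripper value outside its range is refused whole. "fingers" is the finger opening in mm, from 0 to 91.9, set as the call begins (left out, the last holds). The fingers move at their own pace and stop on an object; "newtons" is the grip in N (left out, the last holds). Time passes only in rows, so rows that repeat a pose let the fingers close. It gives the time, the measured TCP pose, the force and the opening at its end, in the units of the state.
- robot.state(): the state, without advancing time (a new reading comes with each control period).
- eyes.read_camera(name): name is "scene" or "side" or "wrist"; returns a dict with "frame" (480x640x3 uint8, red, green, blue), "fx", "fy", "cx", "cy" (pixels), "rvec" (rotation vector, rad) and "tvec" (3), from world to camera coordinates, as OpenCV has them. Camera axes: x right, y down, z forward; pixel columns grow to the right and rows downward; lengths in mm; the calibration is good to about 2 mm. A picture is of the moment at which its call begins. There is no depth.
- job.close_job(): hands the job in, once; it reports no verdict.
The state is a dict: "time": time; "qpos": joint angles; "qd": joint speeds; "tau": joint torques, N m; "ee_pos": TCP position; "tool_rot": TCP orientation; "wrist_force": force on the tool from outside, world axes, zero at the start; "moment": the same for the moment, N m; "finger_gap": finger opening in mm.
Only numpy, scipy, OpenCV 4.12 (cv2) and the standard library are available. Lean on these libraries where they do the work, as an engineer would, in place of code of your own. Each camera call takes 0.05 s, during which the arm holds its last target.

## Working session

There is one attempt and no reset: what is moved stays moved. The work goes in short steps, Python scripts to look and compute and a tool call to move; the robot and the scene stay as the last step left them, time stands still between calls to the robot, and variables do not carry over. Pictures are saved under pics/ and viewed, and the job is handed in when it is done.

Besides the shell and the picture viewer there is one more tool, called after "Call:" by a JSON object that holds its "method" and its "body", one argument or row to a line. move_arm: Moves the arm, as the interface text tells. Its arguments: {"type":"object","properties":{"motion":{"type":"array"},"fingers":{"type":"number"},"newtons":{"type":"number"}},"required":["motion"]}

```bash
mkdir -p pics; ls; python3 - <<'E'
from station import robot, eyes, job
import cv2
for n in ["scene","side","wrist"]:
    d=eyes.read_camera(n); cv2.imwrite(f"pics/{n}0.png",d["frame"][:,:,::-1])
    print(n,d["fx"],d["cx"],d["cy"],d["rvec"],d["tvec"])
s=robot.state();print(s)
E
```

```text
pics
scene 564.1067551874903 312.98761996903335 244.42235185710527 [ 2.04899477  1.79118323 -0.45813856] [-143.19329969 -465.00989273 1633.79705784]
side 493.1057073225791 327.9402314864333 251.95833060202847 [ 0.41618843 -2.60392031  1.45619027] [574.47965333 188.19690712 902.69462136]
wrist 347.2133394849407 323.8301158326429 236.56954924153797 [-2.39843987  1.63145982  0.23254179] [-649.50759343  -30.50800881  391.20383487]
{'time': 0.15, 'qpos': array([ 1.15097162,  0.4682041 , -0.0115902 ,  1.60335082,  0.00599229,
        1.07138713, -0.05629909]), 'qd': array([-0.00037091, -0.00068692,  0.00118141, -0.0016678 , -0.0010348 ,
       -0.00164796,  0.00082648]), 'tau': array([-1.36465416e-03, -5.20952296e+01, -1.32527493e-02, -2.43975234e+01,
       -5.66522637e-02,  1.52644550e-02,  1.24790890e-04]), 'ee_pos': array([ 238.97730952, -604.05966538,  235.86553602]), 'tool_rot': array([-3.08477182e+00, -5.88058692e-01,  5.40114946e-04]), 'wrist_force': array([-0.15394311, -0.1396745 ,  0.21003956]), 'moment': array([-0.01542421,  0.05739116, -0.02142559]), 'finger_gap': 91.89001448484737}
```

View pics/scene0.png

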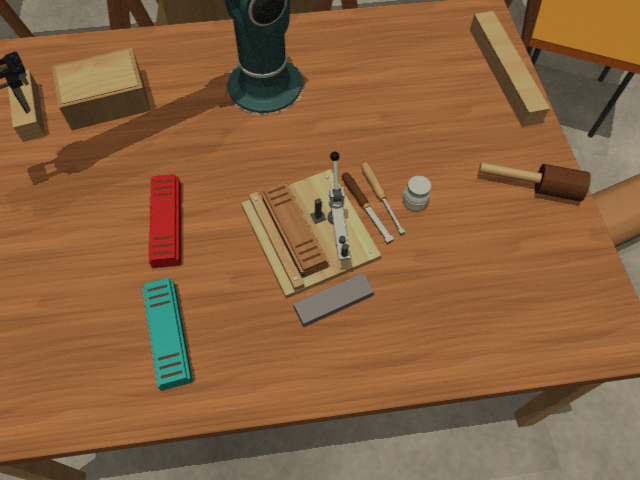

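View pics/side0.png

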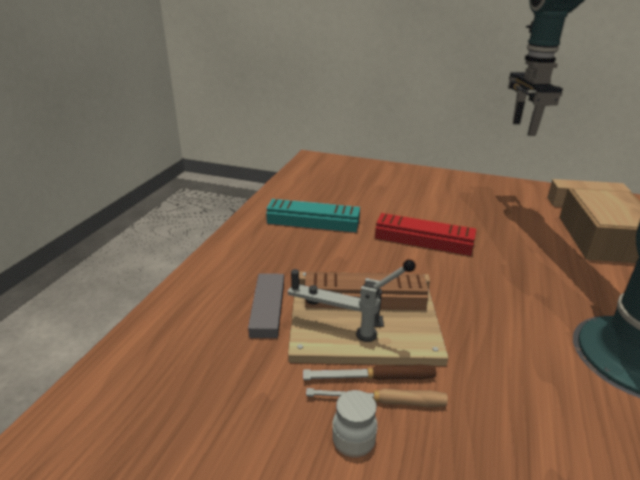

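View pics/wrist0.png

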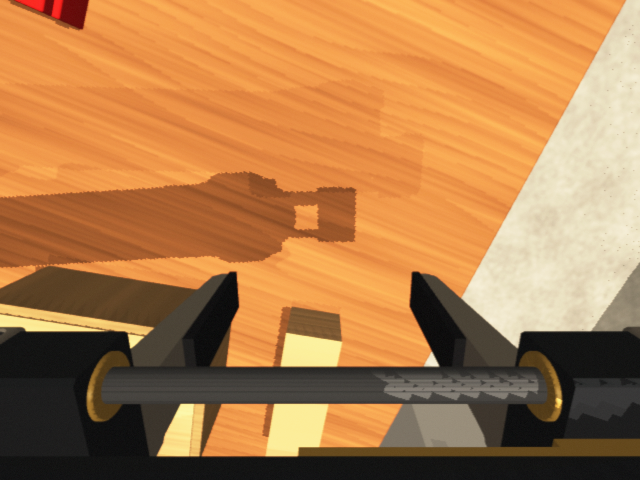

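The scene view shows the board around (310,230), the ball near (335,156), the finger post near (344,245) and the pivot near (337,205). In the side view the ball is near (409,265) and the post near (295,279). I'll enlarge both.

```bash
python3 - <<'E'
import cv2
a=cv2.imread("pics/scene0.png")[140:310,230:440]; cv2.imwrite("pics/sc_z.png",cv2.resize(a,None,fx=3.5,fy=3.5,interpolation=cv2.INTER_CUBIC))
a=cv2.imread("pics/side0.png")[250:375,270:460]; cv2.imwrite("pics/si_z.png",cv2.resize(a,None,fx=4,fy=4,interpolation=cv2.INTER_CUBIC))
E
```

```text
(no output)
```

View pics/sc_z.png

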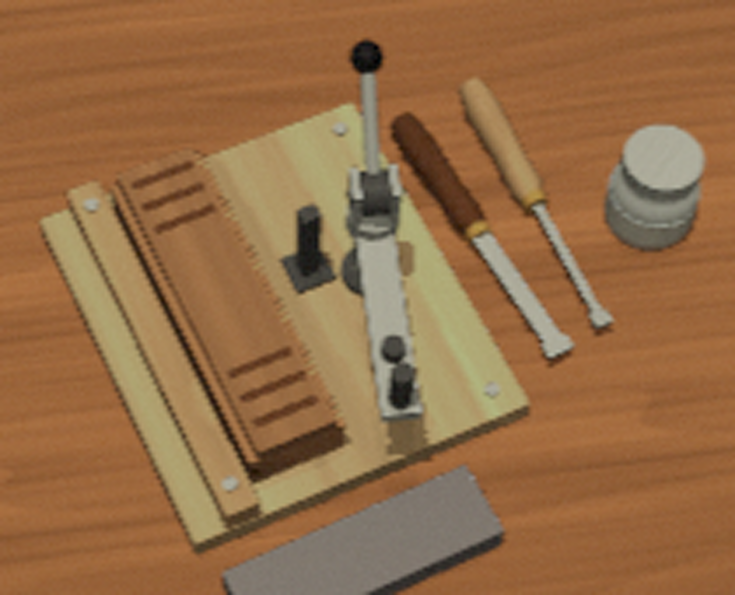

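View pics/si_z.png

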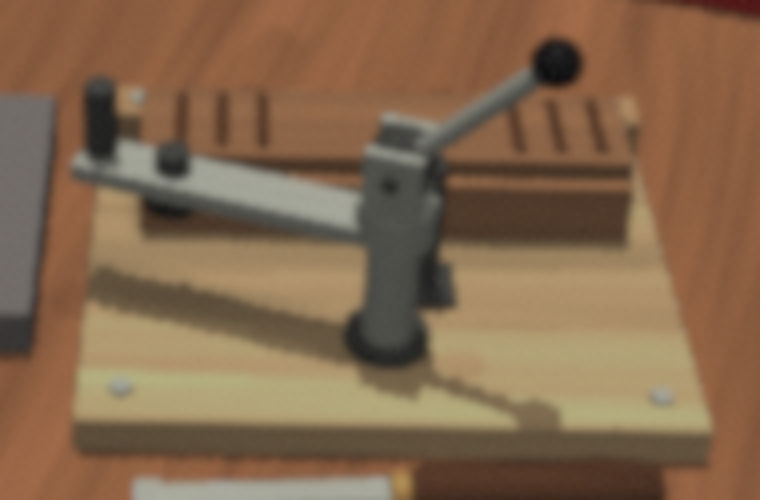

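```bash
cat > h.py <<'E'
import numpy as np, cv2
from station import robot, eyes, job
def ray(d,u,v):
    R=cv2.Rodrigues(np.array(d["rvec"]))[0]; c=-R.T@np.array(d["tvec"])
    r=R.T@np.array([(u-d["cx"])/d["fx"],(v-d["cy"])/d["fy"],1]); return c,r/np.linalg.norm(r)
def plane(d,u,v,z):
    c,r=ray(d,u,v); return c+r*(z-c[2])/r[2]
def tri(d1,p1,d2,p2):
    c1,r1=ray(d1,*p1); c2,r2=ray(d2,*p2)
    A=np.stack([r1,-r2],1); t=np.linalg.lstsq(A,c2-c1,rcond=None)[0]
    a=c1+r1*t[0]; b=c2+r2*t[1]; return (a+b)/2,np.linalg.norm(a-b)
def proj(d,P): 
    K=np.array([[d["fx"],0,d["cx"]],[0,d["fy"],d["cy"]],[0,0,1.]])
    return cv2.projectPoints(np.array(P,float).reshape(-1,1,3),np.array(d["rvec"]),np.array(d["tvec"]),K,None)[0].reshape(-1,2)
E
python3 - <<'E'
from h import *
np.set_printoptions(precision=1,suppress=True)
S=eyes.read_camera("scene");D=eyes.read_camera("side")
z=lambda x,y:(230+x/3.5,140+y/3.5); w=lambda x,y:(270+x/4,250+y/4)
C=np.array([plane(S,*z(*p),20) for p in [(40,222),(355,105),(527,408),(198,542)]])
M=np.array([[-140,-195],[-140,55],[140,55],[140,-195.]])
print(C,[np.linalg.norm(C[i]-C[i-1]) for i in range(4)])
mc=M.mean(0);cc=C[:,:2].mean(0)
U,s,V=np.linalg.svd((M-mc).T@(C[:,:2]-cc)); R=(U@V).T; t=cc-R@mc
print("pivot",t,"yaw",np.degrees(np.arctan2(R[1,0],R[0,0])),"scale",s.sum()/((M-mc)**2).sum())
print((M@R.T+t)-C[:,:2])
b,e=tri(S,z(367,57),D,w(557,61)); print("ball",b,e, (b[:2]-t)@R)
p,e=tri(S,z(402,385),D,w(99,118)); print("post",p,e,(p[:2]-t)@R, np.linalg.norm(p[:2]-t))
for n,(a) in {"ball":b,"post":p}.items():
    v=(a[:2]-t)@R; print(n,np.linalg.norm(v),-np.arctan2(v[1],v[0]))
np.savez("board.npz",t=t,R=R)
print([ (t+R@np.array(q)) for q in [(140*np.cos(a),-140*np.sin(a)) for a in np.arange(.1,1.58,.2)]])
print(robot.state()['time'])
E
```

```text
[[416.8 -92.8  20. ]
 [344.6 145.8  20. ]
 [610.5 223.3  20. ]
 [679.2  -8.9  20. ]] [np.float64(275.45703423501544), np.float64(249.25170249561808), np.float64(276.98094213036813), np.float64(242.16627559485275)]
pivot [492.5 133.8] yaw 16.848627363719352 scale 0.9848214739388753
[[-1.8 -0.6]
 [-2.   0.1]
 [ 0.   3.8]
 [ 3.8 -3.3]]
ball [427.1 135.  186. ] 2.4509539198854333 [-62.3  20. ]
post [627.8 129.4 108.3] 1.1454300122146572 [128.2 -43.4] 135.3260190476502
ball 65.45403763492035 -2.8306191449372173
post 135.3260190476502 0.3268194784136753
[array([629.9, 160.8]), array([632.5, 133. ]), array([629.5, 105.2]), array([621.1,  78.6]), array([607.6,  54.1]), array([589.4,  32.8]), array([567.4,  15.6]), array([542.5,   3.1])]
0.25
```

The ball-to-post distance comes out at 200.8 mm against 199.5 expected, and the heights (186 and 108) match too. That puts the pivot near (487.5, 133.3), the board yaw at about 16.8° and the strap at about 0.32 rad. Next I move over the far side of the post with the fingers closed and the jaw axis along the strap.

Call:
{"method": "move_arm", "body": {
  "motion": [
    [18,36,0,6],
    [37,72,0,12],
    [55,108,0,18],
    [74,144,0,24],
    [92,180,0,30],
    [111,216,0,36],
    [129,252,0,42],
    [148,288,0,48],
    [166,324,0,54],
    [185,360,0,60],
    [203,396,0,66],
    [222,432,0,67]
  ],
  "fingers": 0,
  "newtons": 20
}}

```text
time: 1.25
ee_pos: [461.5, -170.7, 236.9]
tool_rot: [2.244, 2.198, -0.0]
wrist_force: [1.1, -0.0, 0.6]
finger_gap: 13.7
```

Call:
{"method": "move_arm", "body": {
  "motion": [
    [18,35,0,0],
    [36,70,0,0],
    [54,105,0,0],
    [72,140,0,0],
    [90,175,0,0],
    [108,210,0,0],
    [126,245,0,0],
    [144,280,0,0],
    [160,310,0,0],
    [173,333,0,0],
    [173,333,0,0],
    [173,333,0,0]
  ]
}}

```text
time: 2.25
ee_pos: [633.8, 162.2, 235.9]
tool_rot: [-2.245, -2.196, 0.001]
wrist_force: [0.5, -1.8, -0.3]
finger_gap: 0.4
```

```bash
python3 - <<'E'
from h import *
a=eyes.read_camera("scene")["frame"][120:320,200:450,::-1]
b=eyes.read_camera("side")["frame"][130:400,220:480,::-1]
w=eyes.read_camera("wrist")["frame"][:,:,::-1]; cv2.imwrite("pics/w1.png",w)
cv2.imwrite("pics/c1.png",np.hstack([cv2.resize(a,(400,320)),cv2.resize(b,(308,320))]))
E
```

```text
(no output)
```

View pics/c1.png

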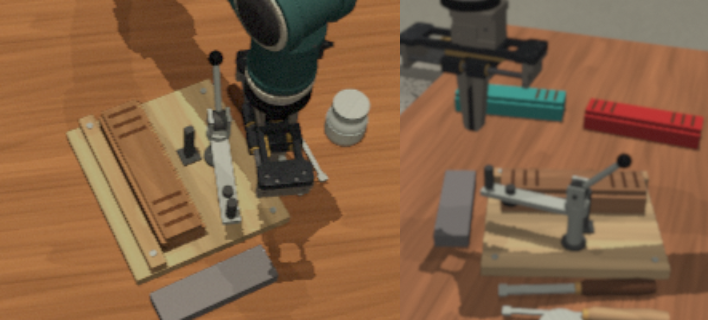

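View pics/w1.png

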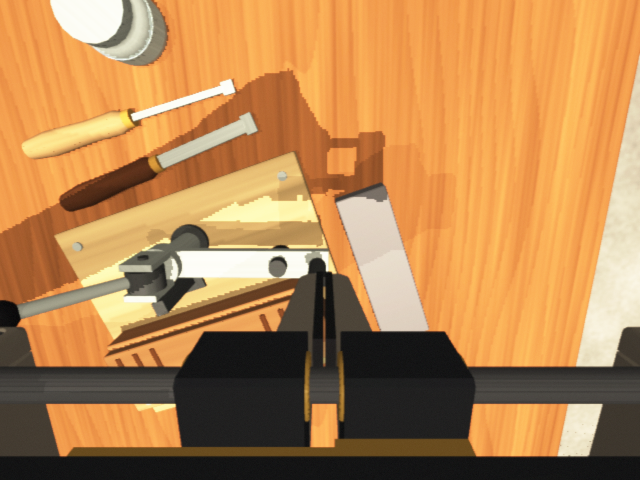

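The wrist view shows the post head at (317,265), the pad stem at (278,266) and the ball at (5,314). I'll check the post position with this view.

```bash
python3 - <<'E'
from h import *
np.set_printoptions(precision=1,suppress=True)
W=eyes.read_camera("wrist")
R=cv2.Rodrigues(np.array(W["rvec"]))[0]; print("cam",-R.T@np.array(W["tvec"]),R[2])
print("posttop",plane(W,317,265,128),"ball",plane(W,5,314,186),"stonecorner",plane(W,385,185,25))
print("proj tip & post",proj(W,[[634,162,215],[628,129.4,128],[628,129.4,90],[487.5,133.3,134],[427,135,186]]))
E
```

```text
cam [636.8 236.8 384. ] [-0.  -0.3 -1. ]
posttop [628.5 139.5 128. ] ball [431.  133.7 186. ] stonecorner [698.2 186.5  25. ]
proj tip & post [[322.7 283.7]
 [316.8 277. ]
 [317.7 260.5]
 [136.1 279.8]
 [ -1.9 312.3]]
```

The post agrees in all views, with 14 mm of clearance. Next I lower the fingers beside it.

Call:
{"method": "move_arm", "body": {
  "motion": [
    [0,0,-30,0],
    [0,0,-60,0],
    [0,0,-90,0],
    [0,0,-108,0],
    [0,0,-114,0],
    [0,0,-114,0],
    [0,0,-114,0]
  ]
}}

```text
time: 3.03
ee_pos: [634.7, 160.0, 123.7]
tool_rot: [2.249, 2.192, 0.002]
wrist_force: [-0.1, -0.4, -0.4]
finger_gap: 0.1
```

```bash
python3 - <<'E'
import numpy as np
p=np.array([487.5,133.3])
def T(f,off=18,r=144):
    a=np.radians(f); return p+r*np.array([np.cos(a),np.sin(a)])+off*np.array([-np.sin(a),np.cos(a)])
c=np.array([634,161.5])
for f in list(np.arange(-1.6,-80,-3)): print(round(f,1),round(f+1.6),np.round(T(f)-c))
E
```

```text
-1.6 0 [ -2. -14.]
-4.6 -3 [ -2. -22.]
-7.6 -6 [ -1. -29.]
-10.6 -9 [ -2. -37.]
-13.6 -12 [ -2. -45.]
-16.6 -15 [ -3. -52.]
-19.6 -18 [ -5. -60.]
-22.6 -21 [ -7. -67.]
-25.6 -24 [ -9. -74.]
-28.6 -27 [-11. -81.]
-31.6 -30 [-14. -88.]
-34.6 -33 [-18. -95.]
-37.6 -36 [ -21. -102.]
-40.6 -39 [ -25. -108.]
-43.6 -42 [ -30. -114.]
-46.6 -45 [ -34. -120.]
-49.6 -48 [ -39. -126.]
-52.6 -51 [ -45. -132.]
-55.6 -54 [ -50. -137.]
-58.6 -57 [ -56. -142.]
-61.6 -60 [ -62. -146.]
-64.6 -63 [ -68. -151.]
-67.6 -66 [ -75. -154.]
-70.6 -69 [ -82. -158.]
-73.6 -72 [ -89. -161.]
-76.6 -75 [ -96. -164.]
-79.6 -78 [-103. -167.]
```

Call:
{"method": "move_arm", "body": {
  "motion": [
    [-1,-8,0,0],
    [-2,-14,0,0],
    [-2,-22,0,-3],
    [-1,-29,0,-6],
    [-2,-37,0,-9],
    [-2,-45,0,-12],
    [-3,-52,0,-15],
    [-5,-60,0,-18],
    [-7,-67,0,-21],
    [-9,-74,0,-24],
    [-11,-81,0,-27],
    [-14,-88,0,-30]
  ]
}}

```text
time: 4.03
ee_pos: [621.6, 72.0, 124.2]
tool_rot: [2.741, 1.532, 0.007]
wrist_force: [2.8, 0.4, -1.0]
finger_gap: 0.4
```

```bash
python3 - <<'E'
from h import *
a=eyes.read_camera("scene")["frame"][120:320,200:450,::-1]
b=eyes.read_camera("side")["frame"][130:400,220:480,::-1]
cv2.imwrite("pics/c2.png",np.hstack([cv2.resize(a,(400,320)),cv2.resize(b,(308,320))]))
print(robot.state()["ee_pos"],robot.state()["wrist_force"])
E
```

```text
[620.80717287  70.58505399 124.01435976] [0.14784036 0.18496547 1.28799384]
```

View pics/c2.png

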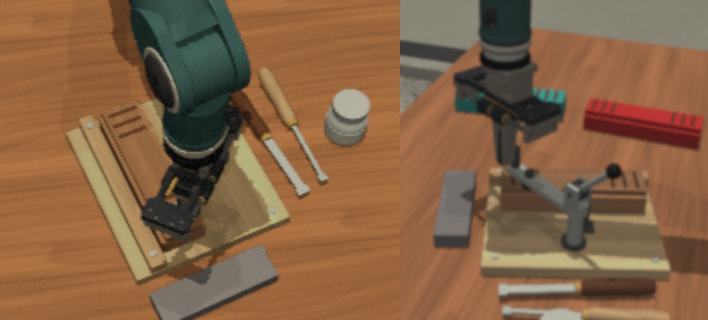

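The strap is following: the side view has the post just in front of the fingers. I continue the arc to just short of the stop.

Call:
{"method": "move_arm", "body": {
  "motion": [
    [-4,-7,0,-3],
    [-7,-14,0,-6],
    [-11,-20,0,-9],
    [-16,-26,0,-12],
    [-20,-32,0,-15],
    [-25,-38,0,-18],
    [-31,-44,0,-21],
    [-36,-49,0,-24],
    [-42,-54,0,-27],
    [-48,-58,0,-30],
    [-54,-63,0,-33],
    [-58,-65,0,-35]
  ]
}}

```text
time: 5.13
ee_pos: [563.0, 7.0, 123.8]
tool_rot: [3.075, 0.64, 0.005]
wrist_force: [3.0, -1.3, 0.0]
finger_gap: 0.7
```

Call:
{"method": "move_arm", "body": {
  "motion": [
    [-3,-1,0,-1],
    [-6,-3,0,-3],
    [-9,-4,0,-4],
    [-9,-4,0,-4]
  ]
}}

```text
time: 5.47
ee_pos: [553.3, 3.3, 123.2]
tool_rot: [3.095, 0.535, 0.002]
wrist_force: [1.1, -0.8, 0.6]
finger_gap: 0.3
```

Call:
{"method": "move_arm", "body": {
  "motion": [
    [-2,-1,0,-1],
    [-4,-1,0,-2],
    [-5,-2,0,-3],
    [-5,-2,0,-3]
  ]
}}

```text
time: 5.8
ee_pos: [547.8, 1.8, 122.6]
tool_rot: [-3.109, -0.452, 0.001]
wrist_force: [1.6, 0.2, 0.3]
finger_gap: 0.0
```

Call:
{"method": "move_arm", "body": {
  "motion": [
    [-1,0,0,0],
    [-2,-1,0,0],
    [-2,-1,0,0]
  ]
}}

```text
time: 6.05
ee_pos: [545.8, 0.9, 122.5]
tool_rot: [-3.108, -0.453, 0.001]
wrist_force: [1.4, 1.2, 0.2]
finger_gap: 0.4
```

Call:
{"method": "move_arm", "body": {
  "motion": [
    [-1,0,0,0],
    [-2,-1,0,0],
    [-2,-1,0,0]
  ]
}}

```text
time: 6.3
ee_pos: [545.4, 0.8, 122.6]
tool_rot: [-3.107, -0.454, -0.005]
wrist_force: [5.8, 3.1, -3.2]
finger_gap: 0.2
```

Call:
{"method": "move_arm", "body": {
  "motion": [
    [-1,0,0,0],
    [-2,-1,0,0],
    [-2,-1,0,0]
  ]
}}

```text
time: 6.55
ee_pos: [545.2, 0.7, 122.8]
tool_rot: [-3.106, -0.455, -0.012]
wrist_force: [10.7, 5.3, -7.9]
finger_gap: 0.8
```

The tool stalled at (545, 1), where the stop was predicted, and the force rose to 12 N, so the strap is at the stop. I back off and raise.

Call:
{"method": "move_arm", "body": {
  "motion": [
    [5,2,0,0],
    [15,5,0,0],
    [32,10,0,0],
    [32,10,30,0],
    [32,10,65,0],
    [32,10,105,0],
    [32,10,120,0],
    [32,10,120,0]
  ]
}}

```text
time: 7.22
ee_pos: [576.3, 8.6, 247.0]
tool_rot: [3.108, 0.452, 0.01]
wrist_force: [1.4, -0.3, 1.2]
finger_gap: 0.4
```

```bash
python3 - <<'E'
from h import *
for n,(y0,y1,x0,x1) in {"scene":(140,310,230,440),"side":(210,375,270,480)}.items():
    a=eyes.read_camera(n)["frame"][y0:y1,x0:x1,::-1]; cv2.imwrite(f"pics/{n}3.png",cv2.resize(a,None,fx=3.5,fy=3.5,interpolation=cv2.INTER_CUBIC))
cv2.imwrite("pics/w3.png",eyes.read_camera("wrist")["frame"][:,:,::-1])
E
```

```text
(no output)
```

View pics/scene3.png

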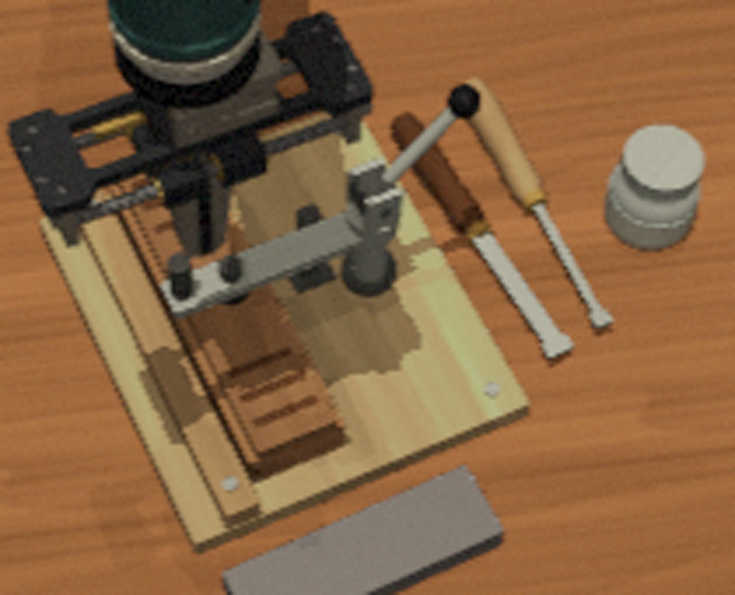

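View pics/side3.png

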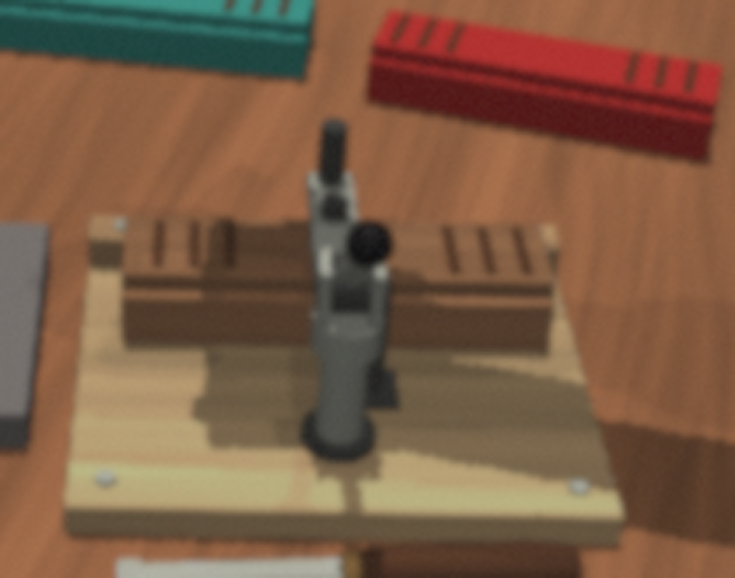

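View pics/w3.png

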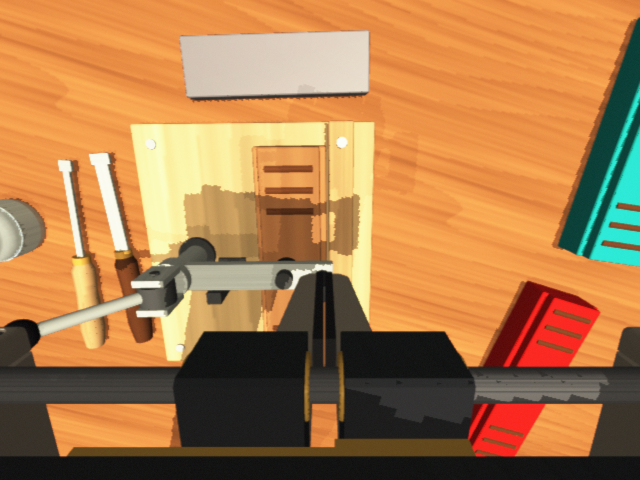

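The strap now lies across the blank with its side against the stop (wrist view, around (235,275)). The ball is at (464,101) in the scene crop and (370,242) in the side crop. I triangulate it.

```bash
python3 - <<'E'
from h import *
np.set_printoptions(precision=1,suppress=True)
S=eyes.read_camera("scene");D=eyes.read_camera("side")
z=lambda x,y:(230+x/3.5,140+y/3.5); w=lambda x,y:(270+x/3.5,210+y/3.5)
b,e=tri(S,z(464,101),D,w(370,242)); p,e2=tri(S,z(181,277),D,w(333,152))
print(b,e,p,e2,np.linalg.norm((b-p)[:2]),np.degrees(np.arctan2(*(p-b)[1::-1])), p-b)
s=robot.state();print(s["ee_pos"],s["time"])
E
```

```text
[469.9 190.9 185.7] 2.203187186810387 [528.9  -0.4 107.9] 2.285289313575933 200.2471600539852 -72.8703929693932 [  59.  -191.4  -77.8]
[572.9   8.4 240.6] 7.4667
```

Call:
{"method": "move_arm", "body": {
  "motion": [
    [0,0,18,0],
    [-17,31,18,0],
    [-35,62,18,0],
    [-52,94,18,0],
    [-69,125,18,0],
    [-87,157,18,0],
    [-104,184,18,0],
    [-104,184,18,0],
    [-104,184,18,0]
  ]
}}

```text
time: 8.22
ee_pos: [468.7, 193.9, 259.5]
tool_rot: [3.107, 0.46, -0.004]
wrist_force: [1.4, -0.6, -0.6]
finger_gap: 0.6
```

```bash
python3 - <<'E'
from h import *
s=robot.state();print(s["ee_pos"],s["time"],s["wrist_force"])
cv2.imwrite("pics/side4.png",cv2.resize(eyes.read_camera("side")["frame"][130:375,270:480,::-1],None,fx=2.4,fy=2.4))
p=np.array([487.5,133.3]);u=np.array([-.289,.957])
for t in np.arange(.83,0,-.06): print(round(t,2),np.round(p+u*90*np.cos(t)),round(120+90*np.sin(t)+33,1))
E
```

```text
[468.67200499 193.88142937 259.49998895] 8.2167 [ 1.41626848 -0.62748449 -0.55025723]
0.83 [470. 191.] 219.4
0.77 [469. 195.] 215.7
0.71 [468. 199.] 211.7
0.65 [467. 202.] 207.5
0.59 [466. 205.] 203.1
0.53 [465. 208.] 198.5
0.47 [464. 210.] 193.8
0.41 [464. 212.] 188.9
0.35 [463. 214.] 183.9
0.29 [463. 216.] 178.7
0.23 [462. 217.] 173.5
0.17 [462. 218.] 168.2
0.11 [462. 219.] 162.9
0.05 [462. 219.] 157.5
```

View pics/side4.png

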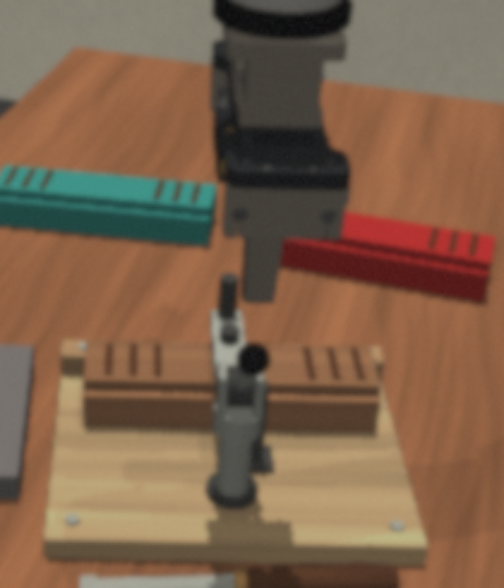

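The fingers stand above the ball, at crop (258,290) against (253,358). I press down along the ball's arc.

Call:
{"method": "move_arm", "body": {
  "motion": [
    [1,-1,-25,0],
    [1,-1,-38,0],
    [0,1,-44,0],
    [-1,5,-48,0],
    [-2,8,-52,0],
    [-3,11,-56,0],
    [-4,14,-61,0],
    [-4,16,-66,0],
    [-5,18,-71,0],
    [-6,20,-76,0]
  ]
}}

```text
time: 9.1
ee_pos: [464.9, 214.0, 185.2]
tool_rot: [-3.106, -0.45, -0.002]
wrist_force: [-2.2, 5.2, 6.1]
finger_gap: 0.5
```

Call:
{"method": "move_arm", "body": {
  "motion": [
    [0,2,-5,0],
    [-1,3,-10,0],
    [-1,4,-15,0],
    [-1,5,-20,0],
    [-1,5,-23,0],
    [-1,5,-23,0]
  ]
}}

```text
time: 9.6
ee_pos: [463.8, 218.6, 161.6]
tool_rot: [-3.107, -0.452, -0.001]
wrist_force: [-0.1, 3.5, 3.4]
finger_gap: 0.7
```

```bash
python3 - <<'E'
from h import *
s=robot.state();print(s["ee_pos"],s["time"],s["wrist_force"])
cv2.imwrite("pics/side5.png",cv2.resize(eyes.read_camera("side")["frame"][130:375,270:480,::-1],None,fx=2.4,fy=2.4))
E
```

```text
[463.76718915 218.61892522 161.5917213 ] 9.6 [-0.07239311  3.4668265   3.41809179]
```

View pics/side5.png

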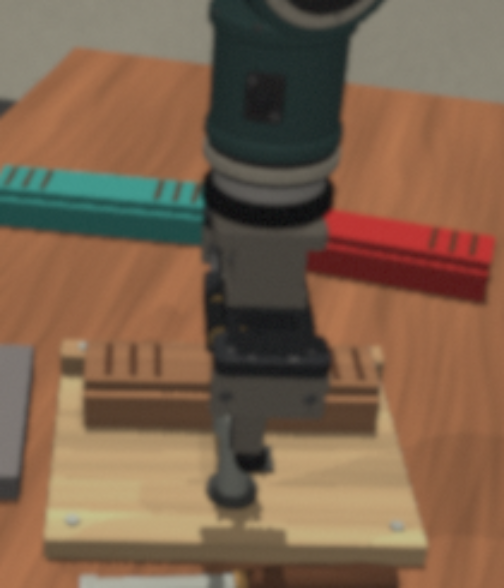

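The ball is going down under the fingertips (seen at (255,460)), with no end stop yet. I press in 2 mm steps.

Call:
{"method": "move_arm", "body": {
  "motion": [
    [0,0,-2,0],
    [0,0,-4,0],
    [0,0,-4,0]
  ]
}}

```text
time: 9.9
ee_pos: [463.8, 218.4, 158.0]
tool_rot: [-3.107, -0.452, -0.002]
wrist_force: [-2.0, 4.7, 6.5]
finger_gap: 0.4
```

Call:
{"method": "move_arm", "body": {
  "motion": [
    [0,0,-1,0],
    [0,0,-2,0],
    [0,0,-2,0]
  ]
}}

```text
time: 10.15
ee_pos: [463.8, 218.6, 156.9]
tool_rot: [-3.107, -0.452, -0.002]
wrist_force: [-3.6, 4.5, 12.8]
finger_gap: 0.4
```

Call:
{"method": "move_arm", "body": {
  "motion": [
    [0,0,-1,0],
    [0,0,-2,0],
    [0,0,-2,0]
  ]
}}

```text
time: 10.4
ee_pos: [464.0, 218.7, 156.3]
tool_rot: [-3.108, -0.452, -0.003]
wrist_force: [-7.3, 2.6, 24.5]
finger_gap: 0.4
```

Call:
{"method": "move_arm", "body": {
  "motion": [
    [0,0,-1,0],
    [0,0,-2,0],
    [0,0,-2,0]
  ]
}}

```text
time: 10.65
ee_pos: [464.1, 218.9, 155.7]
tool_rot: [-3.108, -0.452, -0.004]
wrist_force: [-10.0, 0.9, 34.6]
finger_gap: 0.4
```

The lever is at its end stop: force rises to 35 N with almost no travel, at the predicted height. I lift straight up and move clear.

Call:
{"method": "move_arm", "body": {
  "motion": [
    [0,0,6,0],
    [0,0,20,0],
    [0,0,50,0],
    [0,0,85,0],
    [0,0,120,0],
    [10,-35,130,0],
    [20,-70,130,0],
    [25,-110,130,0],
    [30,-150,130,0],
    [30,-190,130,0],
    [30,-230,130,0],
    [30,-270,130,0]
  ]
}}

```text
time: 11.65
ee_pos: [492.1, -56.3, 280.9]
tool_rot: [3.108, 0.449, -0.003]
wrist_force: [0.5, 0.2, -0.5]
finger_gap: 0.6
```

Call:
{"method": "move_arm", "body": {
  "motion": [
    [-10,-40,0,0],
    [-20,-80,0,0],
    [-30,-120,0,0],
    [-30,-160,0,0],
    [-30,-200,0,0],
    [-30,-200,0,0],
    [-30,-200,0,0]
  ]
}}

```text
time: 12.23
ee_pos: [461.1, -256.1, 280.5]
tool_rot: [-3.11, -0.442, 0.005]
wrist_force: [0.4, 0.1, -0.3]
finger_gap: 0.4
```

```bash
python3 - <<'E'
from h import *
for n,(y0,y1,x0,x1) in {"scene":(140,310,230,440),"side":(210,375,270,480)}.items():
    a=eyes.read_camera(n)["frame"][y0:y1,x0:x1,::-1]; cv2.imwrite(f"pics/{n}6.png",cv2.resize(a,None,fx=3.5,fy=3.5,interpolation=cv2.INTER_CUBIC))
a=cv2.imread("pics/scene0.png")[140:310,230:440].astype(int);b=eyes.read_camera("scene")["frame"][140:310,230:440,::-1].astype(int)
d=np.abs(a-b).max(2); cv2.imwrite("pics/diff6.png",cv2.resize(np.clip(d*3,0,255).astype(np.uint8),None,fx=3,fy=3))
print(robot.state()["ee_pos"])
E
```

```text
[ 462.79371915 -251.53359818  281.03428535]
```

View pics/scene6.png

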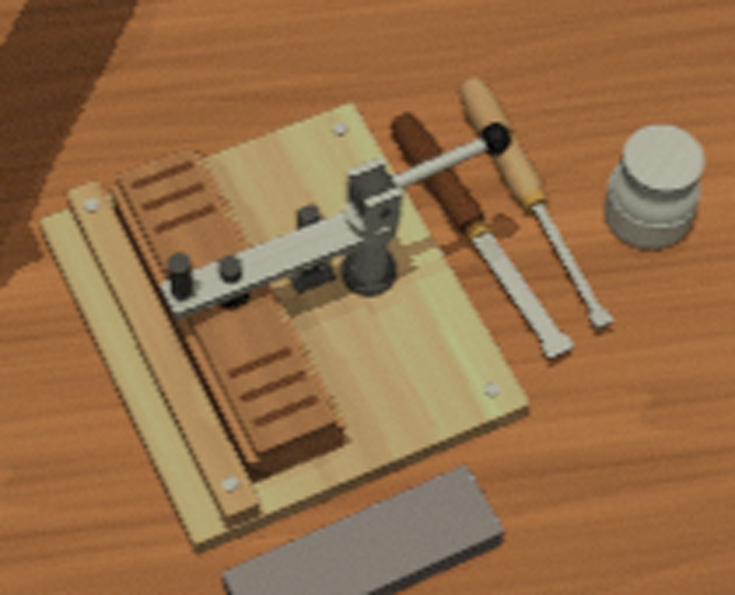

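View pics/side6.png

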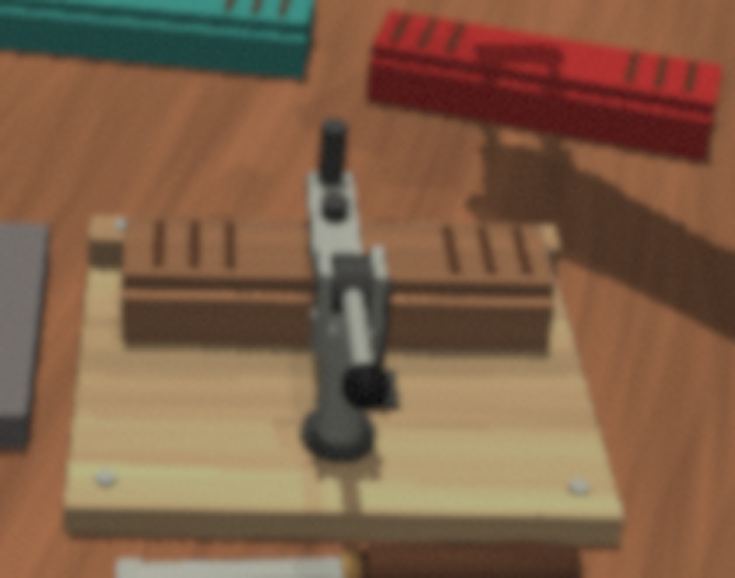

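View pics/diff6.png

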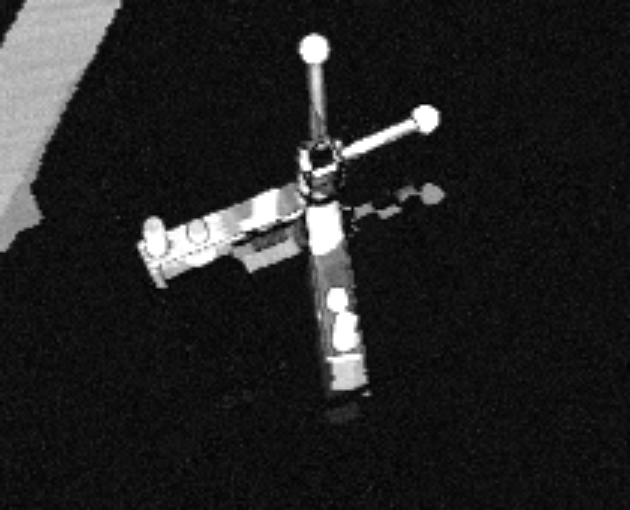

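The difference image shows that only the strap, the lever and shadows have changed, so the blank and bystanders haven't moved. I'll measure the ball and post once more.

```bash
python3 - <<'E'
from h import *
np.set_printoptions(precision=1,suppress=True)
S=eyes.read_camera("scene");D=eyes.read_camera("side")
z=lambda x,y:(230+x/3.5,140+y/3.5); w=lambda x,y:(270+x/3.5,210+y/3.5)
b,e=tri(S,z(496,138),D,w(365,384)); p,e2=tri(S,z(180,277),D,w(333,152))
print(b,e,p,e2,np.linalg.norm((b-p)[:2]),np.degrees(np.arctan2(*(p-b)[1::-1])))
E
```

```text
[461.7 218.7 128.8] 2.2046557561030684 [528.8  -1.  107.6] 1.9298038445616528 229.73262978084173 -73.000467748597
```

The ball height reads 128.8 against 125 expected, so I'll refine it with a blob centroid.

```bash
python3 - <<'E'
from h import *
np.set_printoptions(precision=1,suppress=True)
S=eyes.read_camera("scene");D=eyes.read_camera("side")
for h in (121,125,129): print(h,proj(S,[[461.7,218.7,h]]),proj(D,[[461.7,218.7,h]]))
def cen(d,u,v,r,th):
    g=d["frame"].max(2); m=np.zeros_like(g); cv2.circle(m,(int(round(u)),int(round(v))),r,1,-1)
    ys,xs=np.nonzero((g<th)&(m>0)); return xs.mean(),ys.mean(),len(xs),xs.min(),xs.max(),ys.min(),ys.max()
for th in (40,55,70):
    a=cen(S,371.7,179.4,6,th);b=cen(D,374.3,319.7,9,th); print(a,b); print(tri(S,a[:2],D,b[:2]))
a=D["frame"][295:335,350:400,::-1]; cv2.imwrite("pics/ball7.png",cv2.resize(a,None,fx=14,fy=14,interpolation=cv2.INTER_NEAREST))
E
```

```text
121 [[371.1 181. ]] [[373.3 323.9]]
125 [[371.3 180. ]] [[373.5 321.9]]
129 [[371.5 179. ]] [[373.6 319.9]]
(np.float64(371.16279069767444), np.float64(179.09302325581396), 43, np.int64(368), np.int64(374), np.int64(175), np.int64(183)) (np.float64(374.27522935779814), np.float64(320.3761467889908), 109, np.int64(368), np.int64(380), np.int64(315), np.int64(325))
(array([460.9, 218.2, 127.8]), np.float64(0.33093238595250823))
(np.float64(371.1730769230769), np.float64(179.09615384615384), 52, np.int64(367), np.int64(375), np.int64(175), np.int64(183)) (np.float64(374.1478873239437), np.float64(320.1830985915493), 142, np.int64(368), np.int64(380), np.int64(314), np.int64(326))
(array([461.1, 218.1, 128.1]), np.float64(0.31421923823835124))
(np.float64(371.23214285714283), np.float64(179.39285714285714), 56, np.int64(367), np.int64(375), np.int64(175), np.int64(184)) (np.float64(374.12), np.float64(320.45714285714286), 175, np.int64(367), np.int64(381), np.int64(312), np.int64(328))
(array([461.3, 218.2, 127.5]), np.float64(0.7212556605625274))
```

View pics/ball7.png

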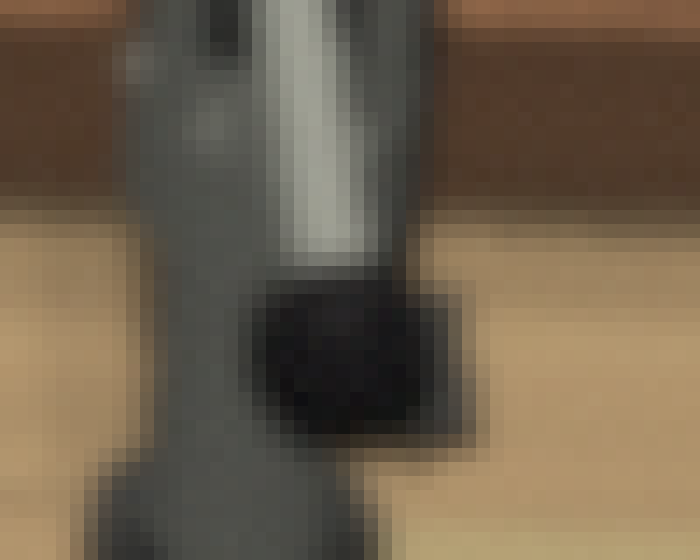

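The estimate is about 128 mm, with 2 mm calibration uncertainty. There is plenty of time, so I'll feel for the ball again by touch before handing in.

Call:
{"method": "move_arm", "body": {
  "motion": [
    [0,40,0,0],
    [0,80,0,0],
    [0,120,0,0],
    [0,160,0,0],
    [0,200,0,0],
    [0,240,0,0],
    [0,280,0,0],
    [0,320,0,0],
    [0,360,0,0],
    [0,400,0,0],
    [0,440,0,0],
    [0,470,0,0]
  ]
}}

```text
time: 13.58
ee_pos: [462.0, 221.7, 282.0]
tool_rot: [-3.107, -0.459, -0.001]
wrist_force: [0.1, 0.3, -0.5]
finger_gap: 0.2
```

Call:
{"method": "move_arm", "body": {
  "motion": [
    [0,0,-35,0],
    [0,0,-70,0],
    [0,0,-95,0],
    [0,0,-105,0],
    [0,0,-105,0],
    [0,0,-105,0]
  ]
}}

```text
time: 14.08
ee_pos: [463.4, 218.1, 177.3]
tool_rot: [-3.108, -0.454, -0.001]
wrist_force: [0.5, 0.2, 1.3]
finger_gap: 0.5
```

Call:
{"method": "move_arm", "body": {
  "motion": [
    [0,0,-6,0],
    [0,0,-12,0],
    [0,0,-15,0],
    [0,0,-15,0]
  ]
}}

```text
time: 14.42
ee_pos: [463.5, 217.6, 161.8]
tool_rot: [-3.109, -0.453, -0.002]
wrist_force: [0.1, -0.3, -0.2]
finger_gap: 0.2
```

Call:
{"method": "move_arm", "body": {
  "motion": [
    [0,0,-1,0],
    [0,0,-2,0],
    [0,0,-2,0]
  ]
}}

```text
time: 14.67
ee_pos: [463.6, 217.8, 160.5]
tool_rot: [-3.109, -0.453, -0.002]
wrist_force: [-1.1, -0.5, 5.6]
finger_gap: 0.6
```

Call:
{"method": "move_arm", "body": {
  "motion": [
    [0,0,-1,0],
    [0,0,-2,0],
    [0,0,-2,0]
  ]
}}

```text
time: 14.92
ee_pos: [463.5, 218.1, 158.7]
tool_rot: [-3.108, -0.453, -0.002]
wrist_force: [-1.7, 0.0, 6.0]
finger_gap: 0.3
```

Call:
{"method": "move_arm", "body": {
  "motion": [
    [0,0,-1,0],
    [0,0,-2,0],
    [0,0,-2,0]
  ]
}}

```text
time: 15.17
ee_pos: [463.5, 218.4, 157.1]
tool_rot: [-3.108, -0.453, -0.002]
wrist_force: [-2.4, 0.6, 9.3]
finger_gap: 0.3
```

The touch shows the ball had risen about 3.5 mm: contact came at 160.5–161 instead of 157. The likely cause is that I released too fast from a hard press. I press home gently again and release slowly.

Call:
{"method": "move_arm", "body": {
  "motion": [
    [0,0,-1,0],
    [0,0,-1,0],
    [0,0,-1,0],
    [0,0,-1,0]
  ]
}}

```text
time: 15.5
ee_pos: [463.5, 218.4, 156.8]
tool_rot: [-3.108, -0.453, -0.003]
wrist_force: [-4.6, -0.7, 14.5]
finger_gap: 0.7
```

Call:
{"method": "move_arm", "body": {
  "motion": [
    [0,0,0.3,0],
    [0,0,0.6,0],
    [0,0,0.9,0],
    [0,0,1.2,0],
    [0,0,1.5,0],
    [0,0,1.8,0],
    [0,0,2.1,0],
    [0,0,2.4,0]
  ]
}}

```text
time: 16.17
ee_pos: [463.4, 218.2, 157.5]
tool_rot: [-3.108, -0.453, -0.002]
wrist_force: [-1.0, 1.8, 3.4]
finger_gap: 0.2
```

Call:
{"method": "move_arm", "body": {
  "motion": [
    [0,0,0.2,0],
    [0,0,0.4,0],
    [0,0,0.6,0],
    [0,0,0.8,0],
    [0,0,1.0,0],
    [0,0,1.2,0],
    [0,0,1.5,0],
    [0,0,1.8,0]
  ]
}}

```text
time: 16.83
ee_pos: [463.2, 217.3, 158.7]
tool_rot: [3.109, 0.453, -0.0]
wrist_force: [0.6, 0.4, 1.4]
finger_gap: 0.4
```

Call:
{"method": "move_arm", "body": {
  "motion": [
    [0,0,1,0],
    [0,0,2,0],
    [0,0,3,0],
    [0,0,3,0]
  ]
}}

```text
time: 17.17
ee_pos: [462.8, 217.1, 161.7]
tool_rot: [3.108, 0.453, -0.001]
wrist_force: [-1.0, 0.1, 1.1]
finger_gap: 0.4
```

Call:
{"method": "move_arm", "body": {
  "motion": [
    [0,0,10,0],
    [0,0,40,0],
    [0,0,80,0],
    [0,0,120,0],
    [5,-40,122,0],
    [10,-80,122,0],
    [15,-120,122,0],
    [20,-160,122,0],
    [20,-200,122,0],
    [20,-240,122,0],
    [20,-280,122,0],
    [15,-320,122,0]
  ]
}}

```text
time: 18.17
ee_pos: [478.1, -104.3, 284.6]
tool_rot: [3.109, 0.454, 0.002]
wrist_force: [1.6, 0.2, -0.4]
finger_gap: 0.5
```

Call:
{"method": "move_arm", "body": {
  "motion": [
    [0,-40,0,0],
    [-5,-80,0,0],
    [-10,-120,0,0],
    [-10,-150,0,0],
    [-10,-150,0,0],
    [-10,-150,0,0]
  ]
}}

```text
time: 18.67
ee_pos: [467.4, -253.9, 284.0]
tool_rot: [-3.109, -0.447, 0.0]
wrist_force: [0.0, -0.2, 0.6]
finger_gap: 0.2
```

```bash
python3 - <<'E'
from h import *
np.set_printoptions(precision=1,suppress=True)
S=eyes.read_camera("scene");D=eyes.read_camera("side")
def cen(d,u,v,r,th):
    g=d["frame"].max(2); m=np.zeros_like(g); cv2.circle(m,(int(round(u)),int(round(v))),r,1,-1)
    ys,xs=np.nonzero((g<th)&(m>0)); return xs.mean(),ys.mean(),len(xs)
for th in (40,55):
    a=cen(S,371.4,180,6,th);b=cen(D,374,321.5,9,th); print(a,b,*tri(S,a[:2],D,b[:2]))
cv2.imwrite("pics/ball8.png",cv2.resize(D["frame"][295:335,350:400,::-1],None,fx=14,fy=14,interpolation=cv2.INTER_NEAREST))
z=cv2.resize(S["frame"][140:310,230:440,::-1],None,fx=3.5,fy=3.5,interpolation=cv2.INTER_CUBIC);cv2.imwrite("pics/scene8.png",z)
E
```

```text
(np.float64(371.15909090909093), np.float64(179.0909090909091), 44) (np.float64(374.22522522522524), np.float64(320.3783783783784), 111) [460.9 218.2 127.8] 0.25109119843343486
(np.float64(371.1730769230769), np.float64(179.09615384615384), 52) (np.float64(374.10714285714283), np.float64(320.27142857142854), 140) [461.1 218.2 128. ] 0.1938933472810359
```

View pics/ball8.png

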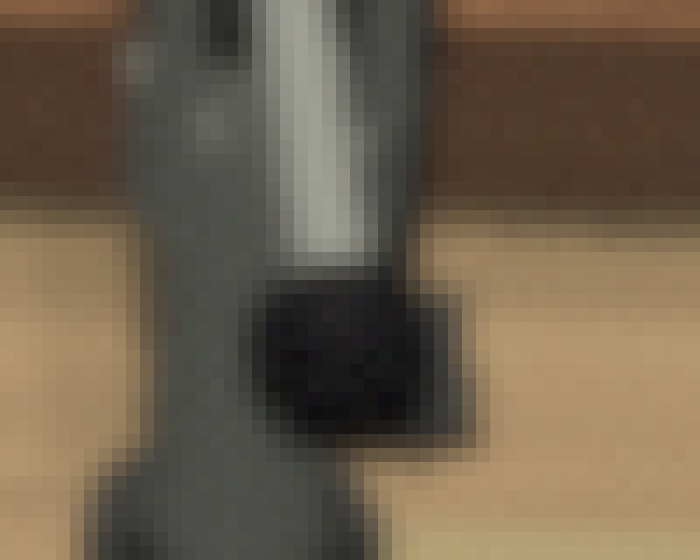

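View pics/scene8.png

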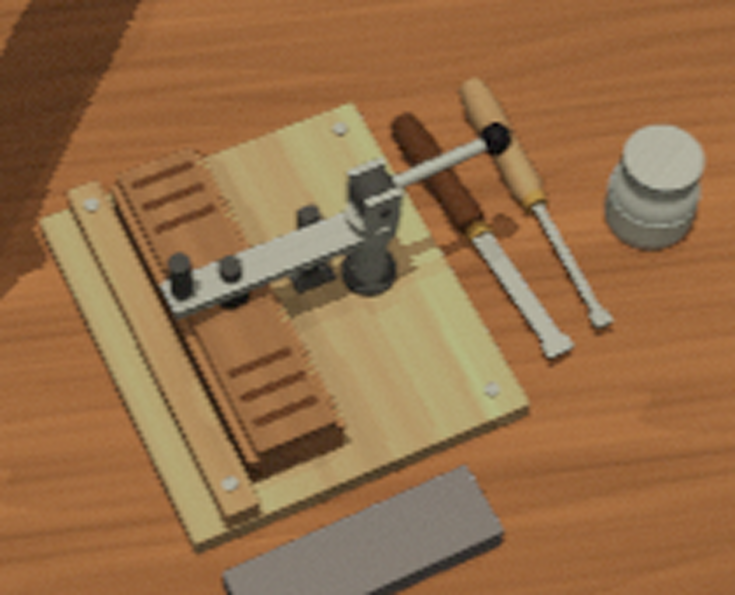

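The ball settles at exactly the same height as before (about 128 mm, lever ≈0.76 rad, past the 0.67 where the pad meets the blank). Slow release made no difference, so this looks like the pad's own spring-back. I'll check that it holds over time.

Call:
{"method": "move_arm", "body": {
  "motion": [
    [0,0,0,0],
    [0,0,0,0],
    [0,0,0,0],
    [0,0,0,0],
    [0,0,0,0],
    [0,0,0,0],
    [0,0,0,0],
    [0,0,0,0],
    [0,0,0,0],
    [0,0,0,0],
    [0,0,0,0],
    [0,0,0,0]
  ]
}}

```text
time: 19.77
ee_pos: [468.1, -252.4, 283.8]
tool_rot: [3.109, 0.453, -0.0]
wrist_force: [1.2, 0.3, 0.6]
finger_gap: 0.5
```

Call:
{"method": "move_arm", "body": {
  "motion": [
    [0,0,0,0],
    [0,0,0,0],
    [0,0,0,0],
    [0,0,0,0],
    [0,0,0,0],
    [0,0,0,0],
    [0,0,0,0],
    [0,0,0,0],
    [0,0,0,0],
    [0,0,0,0],
    [0,0,0,0],
    [0,0,0,0]
  ]
}}

```text
time: 20.77
ee_pos: [468.1, -252.4, 283.8]
tool_rot: [3.109, 0.453, -0.0]
wrist_force: [1.1, -1.1, 0.5]
finger_gap: 0.2
```

```bash
python3 - <<'E'
from h import *
np.set_printoptions(precision=1,suppress=True)
S=eyes.read_camera("scene");D=eyes.read_camera("side")
def cen(d,u,v,r,th):
    g=d["frame"].max(2); m=np.zeros_like(g); cv2.circle(m,(int(round(u)),int(round(v))),r,1,-1)
    ys,xs=np.nonzero((g<th)&(m>0)); return xs.mean(),ys.mean(),len(xs)
for th in (40,55):
    a=cen(S,371.4,180,6,th);b=cen(D,374,321.5,9,th); print(a,b,*tri(S,a[:2],D,b[:2]))
# pad/blank gap, from side and scene
cv2.imwrite("pics/pad9.png",cv2.resize(S["frame"][200:245,265:350,::-1],None,fx=9,fy=9,interpolation=cv2.INTER_CUBIC))
E
```

```text
(np.float64(371.15909090909093), np.float64(179.0909090909091), 44) (np.float64(374.2090909090909), np.float64(320.42727272727274), 110) [460.9 218.2 127.8] 0.19336480606781842
(np.float64(371.1730769230769), np.float64(179.09615384615384), 52) (np.float64(374.1418439716312), np.float64(320.1418439716312), 141) [461.1 218.1 128.2] 0.3357125939904126
```

View pics/pad9.png

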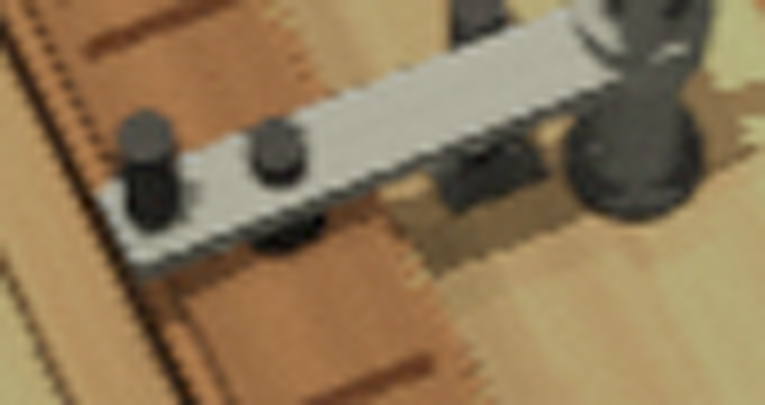

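The state holds: the ball stayed within 0.2 mm over 2 s, the pad is down on the blank, and the strap is at its stop. I hand it in.

```bash
python3 -c "
from station import job
print(job.close_job())"
```

```text
the job is handed in; nothing more can be done
None
```

The blank is clamped: I pushed the strap by its post until it met its stop, and only then pressed the cam lever down to its end of travel. I handed the job in at about 21 s, with the gripper well clear.

**Strap:** It stalled against the stop exactly where predicted, with the force rising to about 12 N. The strap direction then measured −73.0° against about −73.2° expected.

**Blank and bystanders:** Comparing pictures before and after the first lever press, only the strap, lever and shadows had changed. The blank, gouges, jar and stone had not moved. I did not repeat that comparison after the second press, but the later picture looks the same.

**One check disagreed:** After I let go, the ball sat at about 128 mm, not the nominal 125 mm. That puts the lever at about 0.76 rad instead of 0.8.
- **Second press:** I felt for the ball again, which confirmed the height, then pressed it home and released slowly. It settled at the same 128 mm and held for more than 2 s.
- **Likely cause:** It is probably spring-back from the rubber pad. The lever is still past 0.67 rad, where the pad meets the blank, and the pad looks down on the blank in the last picture. I could not measure its pressure directly.

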